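# Dispense a battery pack from a tipping carousel onto a tared scale

## Task

First lift the empty yellow bin by its grip tab, set it flat and square inside the rim of the scale pan and let go; then press the green tare pad on the scale. After that turn the carousel by its knob, keeping it level, until the red battery pack faces the orange spout, then raise the black bar so that the carousel tips and the red pack slides into the bin, and lower the carousel (do not let it drop) until it is level again. Do not touch the packs with the fingers, keep the other packs in the carousel, and leave everything else on the bench where it is.

Things in the scene. Friction and masses are not known exactly. Their poses are not given: they have to be found in the camera images.
- bin: Loose open yellow stock bin, 150 x 120 mm outside, walls 4 mm thick and 55 mm high, about 0.2 kg. Origin: centre of its underside; x along the 150 mm side, z up. An upright grip tab 10 mm thick (x), 56 mm wide (y) stands on the outside of its -x end wall, its top 82 mm above the bin's underside. A red bin of the same size without a tab is a bystander.
- bin_tab (a point): Middle of the upper part of the bin's grip tab, 70 mm above the bin's underside and 12 mm below the tab's top, 78 mm from the bin's centre along its -x. Axes as the bin. Pinch the tab across its 10 mm thickness (along x).
- pan_center (a point): Centre of the top face of the steel scale pan, 30 mm above the table; x points level towards the carousel's axis, z up. The pan's rim stands 6 mm above it and encloses 170 (x) x 142 (y) mm, so the bin goes inside with its long side along x. The pan's centre lies 242 mm from the carousel's axis, straight out from the spout, and the bin clears the level spout when lowered straight down inside the rim with its tab on the -x side (away from the carousel).
- tare_pad (a point): Centre of the top of the green membrane tare pad, 40 (x) x 30 (y) mm, flush on the grey console at the pan's +y side, 33 mm above the table; axes as pan_center. It gives 1.2 mm at most, with a stiffness of about 6 N/mm, and is pressed straight down with the finger tips: it registers at 4 N; more than 40 N would harm it.
- knob (a point): Middle of the grip wing of the black knob on the carousel's axis: the wing is 64 mm long (this frame's x), 14 mm thick (y), 36 mm tall (18 mm above and below this point), top 92 mm above the wheel's underside; below it the round hub, 52 mm wide. Turns with the wheel; z is the wheel's axis, up when level. The wheel stays where it is left (friction about 0.12 N m). At joint wheel = 0 the wing lies along the spout's direction.
- wheel_axis (a point): Centre of the carousel's white floor (145 mm above the table when level), on the frame that tips but does not turn. -x points to the orange spout, y is parallel to the tipping axis. Wheel radius 116 mm, five equal 72 degree pockets with 34 mm high dividers, inside a clear wall (outer radius 123 mm, 44 mm above the pivot's height) whose only gap, 84 mm wide, is at the spout.
- spout_lip (a point): Middle of the outer edge of the orange spout's floor, 152 mm from the carousel's axis. Axes as wheel_axis.
- tip_bar (a point): Middle of the round black bar at the carousel's back, opposite to the spout: 12 mm thick, 100 mm long along y, 90 mm of it free between its two arms, 157 mm above the table when level, 175 mm from the carousel's axis and 52 mm behind the clear wall. Frame as wheel_axis (tips with it). Pinch it across x or lift it from below; lifting takes about 6 N.
- tip_pivot (a point): Point on the fixed tipping axis under the spout, 135 mm above the table, 125 mm from the carousel's axis. Does not tip; -x the way of the spout, y along the tipping axis, z up. The bar's middle swings about it: 300 mm in x and 22 mm in z from it when level.
- tip (a joint): Tipping angle of the carousel in rad: 0 level (resting on its stop, it falls back there by its weight if let go), growing as the bar is raised, stop at 0.72. A pack facing the spout slides out by 0.55 to 0.65.
- wheel (a joint): Turn of the wheel on the tipping frame in rad, growing anticlockwise seen from above, free from -7 to 7. At the start it is within 0.1 of 0, with a pocket at the spout. The pack's pocket faces the spout when the pack's middle lies on the -x axis of wheel_axis, within about 5 degrees.
- pack_red: The red battery pack, a round puck 60 mm across and 24 mm thick, about 0.09 kg, lying flat loosely in one pocket, its middle about 76 mm from the carousel's axis; never in the pocket at the spout at the start. Origin: centre of its underside.
- pack_blue: The blue battery pack, same size, in another pocket (which one varies); stays in the carousel. Origin: centre of its underside.
- pack_yellow: The yellow battery pack, same size, in another pocket (which one varies); stays in the carousel. Origin: centre of its underside.
- pack_green: The green battery pack, same size, in another pocket (which one varies); stays in the carousel. Origin: centre of its underside.
- pack_black: The black battery pack, same size, in another pocket (which one varies); stays in the carousel. Origin: centre of its underside.
- scanner_a: Bystander: grey pistol-grip hand scanner lying on its side, about 180 x 160 x 36 mm, beyond the scale.
- cleaner: Bystander: standing spray can, 58 mm wide, 190 mm tall, nearer to the robot than the carousel.
- screwdriver: Bystander: screwdriver lying beyond the yellow bin, about 200 mm long.
- pot: Bystander: blue cup, 70 mm wide, 90 mm tall, at the back.
- red_bin: Bystander: empty red stock bin without a tab, 150 x 120 x 55 mm, left of the robot's front.
- tape: Bystander: ring of brown tape, 90 mm wide, 25 mm high, near the robot's base.
- carton: Bystander: open cardboard box, 170 x 130 x 70 mm, left of the carousel.
- station: The carousel's fixed stand; origin on the table under the carousel's axis, -x the way of the spout. A fixed stack light (foot 70 mm wide, 40 mm wide at the top, 186 mm tall) stands 135 mm from the origin along -x and 200 mm along -y.
Mind the look-alikes: they are no part of the job. Of the things that look like the pack_yellow, the larger one is meant.

How it is judged:
On the way, in this order (a step that is already met when the one before it is completed fails the run):
1. the yellow bin stands flat and square inside the scale pan's rim, let go (x of bin in the frame of pan_center between -0.016 and 0.016 m and y of bin in the frame of pan_center between -0.016 and 0.016 m and z of bin in the frame of pan_center between -0.004 and 0.004 m and angle between bin's own z axis and vertical below 0.06 rad and angle between the x axis of bin and the x axis of pan_center, either way round below 0.2 rad and contact force between bin and the fingers below 0.2 N), for 0.2 s.
2. the tare pad is pressed by the fingers with at least 4 N, the bin on the pan (x of bin in the frame of pan_center between -0.016 and 0.016 m and y of bin in the frame of pan_center between -0.016 and 0.016 m and z of bin in the frame of pan_center between -0.004 and 0.004 m and angle between bin's own z axis and vertical below 0.06 rad and angle between the x axis of bin and the x axis of pan_center, either way round below 0.2 rad and contact force between tare and the fingers above 4 N), for 0.05 s.
3. the red pack faces the spout, the carousel level (y of pack_red in the frame of wheel_axis between -0.016 and 0.016 m and x of pack_red in the frame of wheel_axis below -0.04 m and value of joint tip below 0.06 rad), for 0.2 s.
4. the carousel is tipped and the red pack is in the bin (x of pack_red in the frame of bin between -0.076 and 0.076 m and y of pack_red in the frame of bin between -0.061 and 0.061 m and z of pack_red in the frame of bin between -0.002 and 0.05 m and value of joint tip above 0.25 rad), for 0.05 s.
At the end, for the whole second after the job is handed in: The red pack rests inside the yellow bin; the bin stands flat inside the pan's rim (within 16 mm and 0.2 rad of centred and square); the carousel is level again (tip under 0.04 rad) with the four other packs still in it (x of bin in the frame of pan_center between -0.016 and 0.016 m and y of bin in the frame of pan_center between -0.016 and 0.016 m and z of bin in the frame of pan_center between -0.004 and 0.004 m and angle between bin's own z axis and vertical below 0.06 rad and angle between the x axis of bin and the x axis of pan_center, either way round below 0.2 rad and x of pack_red in the frame of bin between -0.076 and 0.076 m and y of pack_red in the frame of bin between -0.061 and 0.061 m and z of pack_red in the frame of bin between -0.002 and 0.05 m and value of joint tip below 0.04 rad and linear speed of pack_red below 0.03 m/s and distance between each of pack_blue, pack_yellow, pack_green, pack_black and wheel_axis below 0.115 m); the robot touches nothing.
It fails at once if the carousel is let drop (falls back faster than 1.3 rad/s) (velocity of joint tip below -1.3 rad/s).
It fails at once if the tare pad is pressed with more than 40 N (contact force between tare and anything else above 40 N).
It fails at once if the fingers touch a pack (contact force between any of pack_red, pack_blue, pack_yellow, pack_green, pack_black and the fingers above 0.5 N).
It fails at once if another pack leaves the carousel (distance between any of pack_blue, pack_yellow, pack_green, pack_black and wheel_axis above 0.13 m).
It fails at once if a bystander is moved by more than 30 mm (distance of any of scanner_a, cleaner, screwdriver, pot, red_bin, tape, carton from where it was at the start of the episode above 0.03 m).
It also fails if it takes over 72 s, if anything falls off the work surface, if the arm or the gripper's body presses on something with over 40 N, if the wrist force passes 120 N, or if a joint passes its speed limit or range.

## Robot

A 6-joint arm with a two-finger parallel gripper is mounted at the origin on the work surface. World frame = base frame: x ahead of the robot, y to its left, z up, the work surface at z = 0. Lengths are in m, angles in rad, forces in N, time in s.
With the tool pointing down it reaches from about 0.35 to 0.85 m from the base axis. Payload 8.1 kg.
Tool frame: the origin (TCP) lies midway between the tips of the shut fingers; the grasp point (between the pads) lies 19 mm behind it (robot.grip_point_offset is the distance from the TCP to the grasp point, in m); z points along the fingers, y is the line along which they close (so a half turn about z gives the same grasp; the last joint's range is limited). The gripper opens to 93 mm and grips with 3 to 60 N. Pads are 15 mm wide; open, the fingers measure 128 mm over their backs; the gripper's body (75 mm by 188 mm) begins 65 mm behind the grasp point.
Start: joints at [1.2, 0.13, 1.488, -0, 1.523, -0.085], TCP at [0.169, 0.576, 0.219] pointing down, gripper open.
Joint ranges: [-2.96, 2.96], [-0.89, 2.26], [0.02, 2.5], [-1.34, 4.48], [0, 2.73], [-2.66, 2.66]. Speed limits (rad/s): [2.39, 2.39, 2.79, 3.14, 3.14, 3.14].

## Interface

Orientations are given as a rotation vector (axis times angle).
In Python, from plant import robot, read_camera, job gives the robot as it stands.
- The arm moves only by the shell command python3 -m inch 'ROWS' [FORCE]. ROWS is JSON, one flat list of numbers, 5 for each row, row after row: the shift along the world's x, y, z in mm, then the turn about the world's z in degrees, then the opening in per cent of the stroke, from 0 (shut) to 100 (fully open). In form: [dx, dy, dz, yaw, hand, dx, dy, dz, yaw, hand, ...]. A call has 1 to 10 rows; each row is the pose to reach, as a shift and turn from the pose commanded when the call began; what a row does not reach only later rows make up. A row lasts 1/12 s, in which the tool goes at most 41.7 mm and 7.16 degrees, less where a joint would pass 70% of its speed; a pose out of reach is approached as far as the arm can. A call with a gripper value outside its range is refused whole. The fingers move at their own pace and stop on an object; FORCE is the grip in N (left out, the last holds). Time passes only in rows, so rows that repeat a pose let the fingers close. It gives the time, the measured TCP pose, the force, the opening and the grip force at its end, in the units of the state.
- robot.read_state(): the state, without advancing time (a new reading comes with each control period).
- read_camera(name): name is "side" or "top" or "wrist"; returns a dict with "image" (400x640x3 uint8, blue, green, red), "K" (3x3 intrinsics, pixels), "extrinsics" (4x4, takes a point from world to camera coordinates); the wrist camera has in their place "mount" (4x4, takes a point from camera to tool coordinates, whose origin is the TCP and whose axes are the flange's). Camera axes: x right, y down, z forward; pixel columns grow to the right and rows downward; lengths in m; the calibration is good to about 2 mm. A picture is of the moment at which its call begins: read the wrist's pose just before it. There is no depth.
- job.close_job(): hands the job in; it is judged then, once.
The state is a dict: "t": time; "q": joint angles; "dq": joint speeds; "joint_torque": joint torques, N m; "tool_pos": TCP position; "orientation": TCP orientation; "force": force on the tool from outside, world axes, zero at the start; "wrist_torque": the same for the moment, N m; "opening": finger opening in m; "gripper_force": force on a finger pad.
Only numpy, scipy, OpenCV 4.12 (cv2) and the standard library are available. Lean on these libraries where they do the work, as an engineer would, in place of code of your own. Each camera call takes 0.05 s, during which the arm holds its last target. There are 200 camera calls.

## Working session

There is one attempt and no reset: what is moved stays moved. The work goes in short steps, Python scripts to look and compute and a shell command to move; the robot and the scene stay as the last step left them, time stands still between calls to the robot, and variables do not carry over. Pictures are saved under pics/ and viewed, at most 10 in all, crops included, and the job is handed in when it is done.

```bash
mkdir -p pics; ls; python3 - <<'E'
from plant import robot, read_camera
import cv2
for n in("top","side"):
    c=read_camera(n); cv2.imwrite(f"pics/{n}0.png",c["image"]); print(n,c["K"].round(1).tolist(),c["extrinsics"].round(4).tolist())
s=robot.read_state(); print(s, robot.grip_point_offset)
E
```

```text
pics
top [[493.0, 0.0, 313.9], [0.0, 493.0, 201.1], [0.0, 0.0, 1.0]] [[-0.0196, -0.9994, -0.0269, 0.052], [-0.9967, 0.0216, -0.0778, 0.5509], [0.0784, 0.0253, -0.9966, 1.4741], [0.0, 0.0, 0.0, 1.0]]
side [[382.9, 0.0, 321.6], [0.0, 382.9, 208.7], [0.0, 0.0, 1.0]] [[-0.9203, -0.3911, -0.0031, 0.5184], [-0.2978, 0.7058, -0.6428, 0.2574], [0.2537, -0.5907, -0.766, 1.0249], [0.0, 0.0, 0.0, 1.0]]
{'t': 0.1, 'q': array([ 1.19959667e+00,  1.31100999e-01,  1.48918116e+00, -2.51368496e-05,
        1.52300147e+00, -8.53847386e-02]), 'dq': array([-2.19029943e-05,  5.44559392e-04, -2.52504732e-03, -3.47462111e-04,
       -4.37179911e-04, -2.81651134e-04]), 'joint_torque': array([ 1.01137637e-03, -5.61342931e+01, -4.93096232e+01,  7.69779319e-02,
        2.92220281e-02, -7.55425162e-07]), 'tool_pos': array([0.16895239, 0.57517701, 0.21767726]), 'orientation': array([-4.47377363e-01, -3.10921219e+00,  2.59589481e-03]), 'force': array([ 0.23223052, -0.23396314, -0.68326676]), 'wrist_torque': array([-0.01768793,  0.00691859,  0.0237295 ]), 'gripper_force': 0.0, 'opening': 0.0930193443376146} 0.0188
```

View pics/top0.png

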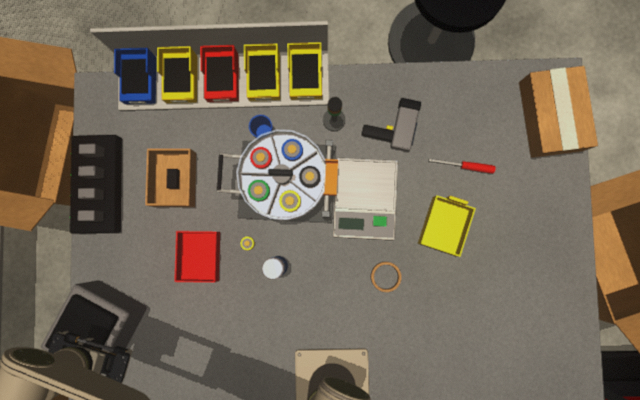

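View pics/side0.png

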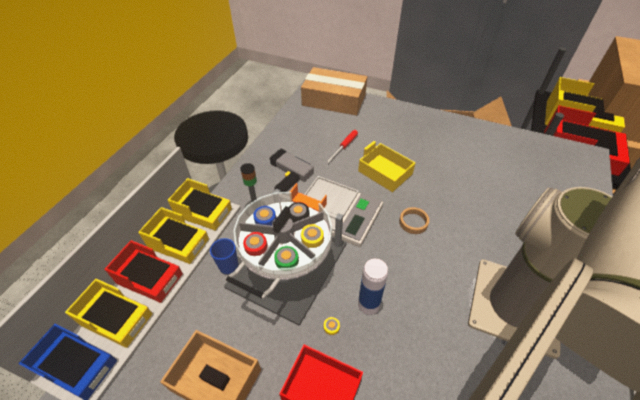

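The top picture shows the loose yellow bin with its tab at (447,225), tab near (458,201). The yellow bins on the shelf at (177,72), (262,72) and (304,70) are look-alikes. The red pack is at (261,157), the yellow pack at (291,200), and the small yellow look-alike at (247,243). The pan is at (365,185), the tare pad at (380,221), the bar at (222,173) and the spout points right (-y). Next is one close crop to check.

```bash
cat > h.py <<'E'
import numpy as np, cv2
from scipy.spatial.transform import Rotation as R
from plant import robot, read_camera
def cam(n):
    s=robot.read_state(); c=read_camera(n)
    if n=="wrist":
        T=np.eye(4); T[:3,:3]=R.from_rotvec(s["orientation"]).as_matrix(); T[:3,3]=s["tool_pos"]
        E=np.linalg.inv(T@c["mount"])
    else: E=c["extrinsics"]
    return c["image"],c["K"],E
def px2w(K,E,uv,z):
    d=E[:3,:3].T@np.linalg.solve(K,[uv[0],uv[1],1.]); o=-E[:3,:3].T@E[:3,3]
    return o+d*(z-o[2])/d[2]
def w2px(K,E,p):
    c=E[:3,:3]@p+E[:3,3]; return (K@c/c[2])[:2]
def crop(img,x0,y0,x1,y1,f,name):
    cv2.imwrite("pics/"+name,cv2.resize(img[y0:y1,x0:x1],None,fx=f,fy=f,interpolation=cv2.INTER_CUBIC))
def tool(s=None):
    s=s or robot.read_state(); M=R.from_rotvec(s["orientation"]).as_matrix()
    return s["tool_pos"].round(4), "y-axis deg %.1f"%np.degrees(np.arctan2(M[1,1],M[0,1])), s["q"].round(3)
E
python3 - <<'E'
from h import *
i,K,E=cam("top"); crop(i,210,120,490,270,2.8,"crop1.png"); np.savez("top.npz",K=K,E=E); print(tool())
print(read_camera("wrist")["K"],read_camera("wrist")["mount"].round(3))
E
```

```text
(array([0.169 , 0.5753, 0.2178]), 'y-axis deg 73.6', array([ 1.2  ,  0.131,  1.489, -0.   ,  1.523, -0.085]))
[[279.40478796   0.         316.11817927]
 [  0.         279.40478796 196.60597235]
 [  0.           0.           1.        ]] [[ 0.001 -0.963 -0.269  0.075]
 [ 1.     0.001  0.001  0.   ]
 [-0.    -0.269  0.963 -0.167]
 [ 0.     0.     0.     1.   ]]
```

View pics/crop1.png

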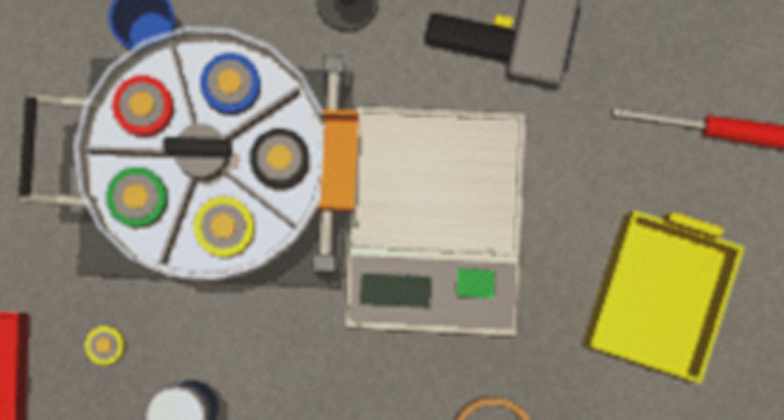

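The crop confirms the choice: tabbed loose bin with corners (633,212), (742,246), (700,381), (588,347) and tab at (695,224). Black pack is at the spout and red is two pockets clockwise from it. The knob wing runs from (165,147) to (231,148).

```bash
python3 - <<'E'
from h import *
d=np.load("top.npz");K,E=d["K"],d["E"]
P=lambda u,v,z:px2w(K,E,((u+.5)/2.8+209.5,(v+.5)/2.8+119.5),z)
b=np.array([P(*c,.055) for c in((633,212),(742,246),(700,381),(588,347))]);print("bin",b.mean(0).round(4)); 
x=b[:2].mean(0)-b[2:].mean(0); print("bin -x dir deg",np.degrees(np.arctan2(x[1],x[0])),np.linalg.norm(x))
t=np.array([P(668,215,.082),P(722,233,.082)]);print("tab",t.mean(0),t)
p=np.array([P(*c,.036) for c in((358,108),(524,113),(519,258),(352,250))]);print("pan",p.mean(0),p[:,:2].round(3))
print("tare",P(476,283,.033)); k=np.array([P(165,147,.23),P(231,148,.23)]);print("knob",k.mean(0),k)
print("bar",P(30,97,.163),P(26,196,.163)); print("spout",P(357,110,.15),P(357,210,.15))
for n,c in dict(red=(141,103),blue=(230,82),black=(279,157),yel=(224,226),gr=(135,196)).items(): print(n,P(*c,.17).round(3))
for n,c in dict(hub=(203,152)).items(): print(n,P(*c,.2).round(3))
E
```

```text
bin [ 0.469  -0.3509  0.055 ]
bin -x dir deg -19.968959693906864 0.14939969790409993
tab [ 0.54223735 -0.37735176  0.082     ] [[ 0.55215746 -0.3500775   0.082     ]
 [ 0.53231725 -0.40462601  0.082     ]]
pan [ 0.59690156 -0.11780274  0.036     ] [[ 0.679 -0.034]
 [ 0.669 -0.212]
 [ 0.513 -0.202]
 [ 0.526 -0.024]]
tare [ 0.48773292 -0.15541877  0.033     ]
knob [0.61319821 0.12199578 0.23      ] [[0.61439373 0.1530348  0.23      ]
 [0.6120027  0.09095677 0.23      ]]
bar [0.67699618 0.29480489 0.163     ] [0.57817508 0.29924928 0.163     ]
spout [ 0.65828517 -0.02989123  0.15      ] [ 0.55825731 -0.0275638   0.15      ]
red [0.667 0.183 0.17 ]
blue [0.686 0.095 0.17 ]
black [0.61  0.048 0.17 ]
yel [0.544 0.103 0.17 ]
gr [0.575 0.19  0.17 ]
hub [0.613 0.12  0.2  ]
```

```bash
python3 -m inch '[15,-36,40,-7,100,150,-385,120,-93.6,100,150,-385,120,-93.6,100,150,-385,120,-93.6,100,150,-385,120,-93.6,100,150,-385,120,-93.6,100,150,-385,120,-93.6,100,150,-385,120,-93.6,100,150,-385,120,-93.6,100,150,-385,120,-93.6,100]' 40
python3 -m inch '[223,-568,-20,0,100,223,-568,-20,0,100,223,-568,-20,0,100,223,-568,-20,0,100,223,-568,-20,0,100,223,-568,-20,0,100,223,-568,-20,0,100,223,-568,-20,0,100,223,-568,-20,0,100,223,-568,-20,0,100]'
```

```text
t: 1.08
tool_pos: [0.3123, 0.2067, 0.3347]
orientation: [2.185, 2.257, 0.001]
force: [2.1, 0.0, 0.0]
opening: 0.0932
gripper_force: 0.0
t: 1.92
tool_pos: [0.4647, -0.1815, 0.3204]
orientation: [2.179, 2.262, 0.0]
force: [0.5, 1.3, 0.7]
opening: 0.093
gripper_force: 0.0
```

```bash
python3 -m inch '[72,-186,-120,-22,100,72,-186,-120,-22,100,72,-186,-120,-22,100,72,-186,-120,-22,100,72,-186,-120,-22,100,72,-186,-120,-22,100,72,-186,-120,-22,100,72,-186,-120,-22,100,72,-186,-120,-22,100]'
python3 - <<'E'
from h import *
print(tool()); i,K,E=cam("wrist"); cv2.imwrite("pics/w1.png",i); np.savez("w1.npz",K=K,E=E)
E
```

```text
t: 2.67
tool_pos: [0.5365, -0.3648, 0.2009]
orientation: [-2.571, -1.806, -0.0]
force: [1.1, -0.3, 0.3]
opening: 0.0926
gripper_force: 0.0
(array([ 0.5365, -0.3648,  0.2009]), 'y-axis deg -19.8', array([-0.676,  0.269,  1.363,  0.   ,  1.509, -0.33 ]))
```

View pics/w1.png

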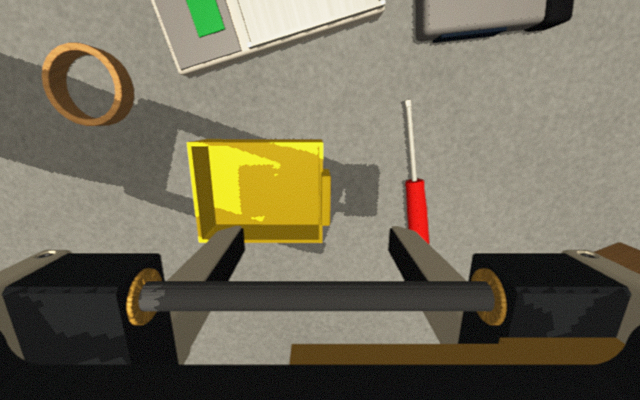

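Wrist view: bin at (257,190) with its tab spanning (321–330, 176–224), screwdriver at (417,210), pan and green pad at the top.

```bash
python3 - <<'E'
from h import *
d=np.load("w1.npz");K,E=d["K"],d["E"]
a,b=px2w(K,E,(325.5,176),.082),px2w(K,E,(325.5,224),.082);print(a,b,(a+b)/2,np.degrees(np.arctan2(*(b-a)[[1,0]]))+90, np.linalg.norm(a-b))
print("driver",px2w(K,E,(407,195),.015),px2w(K,E,(408,240),.02))
print("tare",px2w(K,E,(205,13),.033))
E
```

```text
[ 0.55128331 -0.35153812  0.082     ] [ 0.53369388 -0.40185207  0.082     ] [ 0.54248859 -0.3766951   0.082     ] -19.26929568423317 0.05329991469086149
driver [ 0.64080136 -0.42495192  0.015     ] [ 0.62481574 -0.48468868  0.02      ]
tare [ 0.48783456 -0.15401353  0.033     ]
```

```bash
python3 -m inch '[6,-12,-35,0.5,60,6,-12,-70,0.5,60,6,-12,-100,0.5,60,6,-12,-120,0.5,60,6,-12,-120,0.5,60,6,-12,-120,0.5,60]'
```

```text
t: 3.22
tool_pos: [0.5424, -0.3761, 0.0811]
orientation: [-2.561, -1.818, 0.0]
force: [-0.0, -0.3, 0.6]
opening: 0.058
gripper_force: 0.0
```

```bash
python3 -m inch '[0,-1,-21,0,60,0,-1,-21,0,60,0,-1,-21,0,0,0,-1,-21,0,0,0,-1,-21,0,0,0,-1,-21,0,0,0,-1,-21,0,0,0,-1,-21,0,0,0,-1,-21,0,0]' 40
```

```text
t: 3.97
tool_pos: [0.5425, -0.3783, 0.0598]
orientation: [2.563, 1.817, 0.0]
force: [0.4, 0.5, -0.1]
opening: 0.0139
gripper_force: 0.0
```

```bash
python3 -m inch '[0,0,0,0,0,0,0,0,0,0,0,0,0,0,0,0,0,0,0,0]' 40
python3 -m inch '[0,0,30,0,0,0,0,70,0,0,0,0,110,0,0,0,0,140,0,0,0,0,140,0,0,0,0,140,0,0]'
```

```text
t: 4.3
tool_pos: [0.5425, -0.3782, 0.0596]
orientation: [2.563, 1.817, 0.0]
force: [0.2, 1.6, 1.4]
opening: 0.0094
gripper_force: 40.0
t: 4.8
tool_pos: [0.5437, -0.3793, 0.2023]
orientation: [2.559, 1.814, 0.002]
force: [-0.1, 0.3, -3.1]
opening: 0.0096
gripper_force: 40.0
```

```bash
python3 -m inch '[5,35,25,0,0,10,75,40,0,0,13,110,40,0,0,15,140,40,0,0,15,140,40,0,0,15,140,40,0,0,15,140,40,0,0]'
python3 - <<'E'
from h import *
print(tool()); i,K,E=cam("wrist"); cv2.imwrite("pics/w2.png",i); np.savez("w2.npz",K=K,E=E)
E
```

```text
t: 5.38
tool_pos: [0.5566, -0.2381, 0.2373]
orientation: [-2.56, -1.816, 0.003]
force: [-0.7, -0.8, -1.4]
opening: 0.0097
gripper_force: 40.0
(array([ 0.5566, -0.2381,  0.2373]), 'y-axis deg -19.3', array([-4.890e-01,  1.410e-01,  1.443e+00, -1.000e-03,  1.561e+00,
       -1.520e-01]))
```

View pics/w2.png

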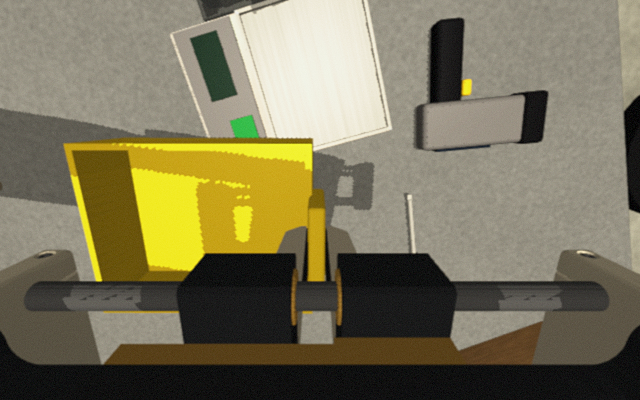

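The wrist view shows the pan's far long edge from (365,0) to (391,127), its end edge from (391,127) to (318,149), and its console-side edge from (238,12) to (268,138).

```bash
python3 - <<'E'
from h import *
d=np.load("w2.npz");K,E=d["K"],d["E"]
P=lambda u,v,z=.036:px2w(K,E,(u,v),z)[:2]
a,b=P(365,0),P(391,127); c,e=P(238,12),P(268,138); f=P(318,149)
u=(a-b)/np.linalg.norm(a-b); n=np.array([u[1],-u[0]]); v=(c-e);w=(b-f)
print("dirs",np.degrees(np.arctan2(u[1],u[0])),np.degrees(np.arctan2(v[1],v[0])),np.degrees(np.arctan2(w[1],w[0])))
print("corner",b,"f",f,"e",e,"width",(b-e)@n, (a-c)@n)
print("tare",P(244,127,.033))
for W in(.148,.15): print("centre est", b+u*.089-n*(W/2), "mid", b+u*.089-n*((b-e)@n)/2)
E
```

```text
dirs 86.5401191229162 81.86038049629629 -2.5934797445395352
corner [ 0.6672596  -0.20838068] f [ 0.57006573 -0.20397821] e [ 0.51365163 -0.1693678 ] width 0.1556824010602312 0.14380893752930685
tare [ 0.48903855 -0.14624109]
centre est [ 0.5987656  -0.11507703] mid [ 0.5949314  -0.11484521]
centre est [ 0.59776742 -0.11501668] mid [ 0.5949314  -0.11484521]
```

```bash
python3 -m inch '[0,0,25,-7,0,0,0,25,-14,0,0,0,25,-21,0,0,0,25,-28,0,0,0,25,-35,0,5,5,25,-42,0,10,10,25,-49,0,15,20,25,-56,0,25,30,25,-63,0,38,40,25,-70,0]'
python3 -m inch '[1,3,0,-5,0,1,3,0,-5,0,1,3,0,-5,0,1,3,0,-5,0]'
python3 -c "from h import *;print(tool())"
```

```text
t: 6.27
tool_pos: [0.5949, -0.1997, 0.2635]
orientation: [-3.141, -0.004, 0.003]
force: [0.0, -0.8, -2.4]
opening: 0.0096
gripper_force: 40.0
t: 6.6
tool_pos: [0.5959, -0.1964, 0.2638]
orientation: [3.139, -0.116, -0.002]
force: [-0.1, 0.0, -2.4]
opening: 0.0096
gripper_force: 40.0
(array([ 0.5959, -0.1964,  0.2638]), 'y-axis deg -94.2', array([-0.4  ,  0.192,  1.339, -0.   ,  1.612,  1.245]))
```

```bash
python3 -m inch '[0,1,-35,0.7,0,0,1,-70,0.7,0,0,1,-105,0.7,0,0,1,-135,0.7,0,0,1,-152,0.7,0,0,1,-162,0.7,0,0,1,-168,0.7,0,0,1,-171,0.7,0,0,1,-172,0.7,0,0,1,-172,0.7,0]'
```

```text
t: 7.43
tool_pos: [0.5974, -0.1948, 0.0941]
orientation: [3.139, -0.099, 0.003]
force: [0.2, 0.1, -2.4]
opening: 0.0095
gripper_force: 40.0
```

```bash
python3 -m inch '[-2,0,-2,0,0,-2,0,-4,0,0,-2,0,-4.5,0,0,-2,0,-4.5,0,0]'
```

```text
t: 7.77
tool_pos: [0.5952, -0.1947, 0.0896]
orientation: [3.139, -0.099, 0.003]
force: [-1.6, -0.4, 4.9]
opening: 0.0097
gripper_force: 40.0
```

```bash
python3 - <<'E'
from h import *
print(tool()); i,K,E=cam("top"); crop(i,310,130,430,260,4.5,"crop2.png")
E
```

```text
(array([ 0.5952, -0.1947,  0.0896]), 'y-axis deg -93.6', array([-0.398,  0.29 ,  1.547, -0.   ,  1.303,  1.236]))
```

View pics/crop2.png

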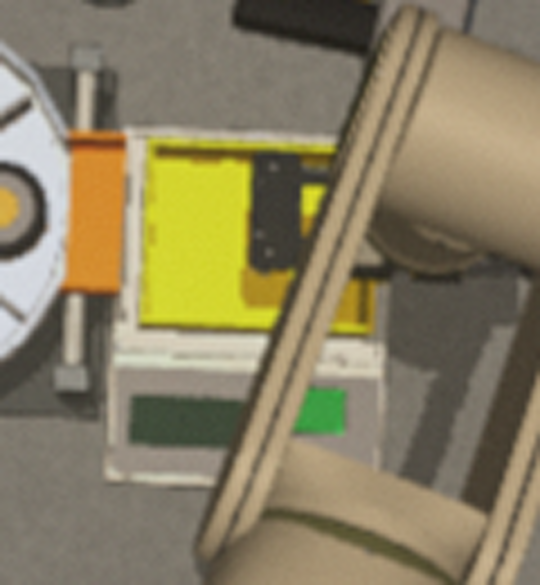

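The crop shows the bin's left edge from (150,140) to (142,325) inside the pan's left rim, (130,132) to (117,352). Checking the centring numerically.

```bash
python3 - <<'E'
from h import *
d=np.load("top.npz");K,E=d["K"],d["E"]
P=lambda u,v,z:px2w(K,E,((u+.5)/4.5+309.5,(v+.5)/4.5+129.5),z)[:2].round(4)
a,b=P(147,138,.085),P(140,326,.085);c,e=P(129,132,.036),P(115,352,.036)
print(a,b,(a+b)/2,np.linalg.norm(a-b)); print(c,e,(c+e)/2,np.linalg.norm(c-e)); print(P(320,410,.033),P(320,410,.033)); print([P(*q,.033) for q in((345,390),(345,432))])
E
```

```text
[ 0.6647 -0.0462] [ 0.5424 -0.0388] [ 0.60355 -0.0425 ] 0.12252367118234742
[ 0.677 -0.036] [ 0.5291 -0.0232] [ 0.60305 -0.0296 ] 0.14845285446901993
[ 0.4878 -0.1585] [ 0.4878 -0.1585]
[array([ 0.5007, -0.1755]), array([ 0.4728, -0.1746])]
```

```bash
python3 -m inch '[0,0,0,0,40,0,0,0,0,40,0,0,0,0,40,0,0,0,0,40,0,0,0,0,40,0,0,20,0,40,0,0,50,0,40,0,0,70,0,30,0,0,70,0,10,0,0,70,0,0]'
python3 -m inch '[-30,12,0,0,0,-65,25,0,0,0,-100,38,0,0,0,-107,41,-30,0,0,-107,41,-60,0,0,-107,41,-95,0,0,-107,41,-110,0,0,-107,41,-115,0,0,-107,41,-115,0,0,-107,41,-115,0,0]'
```

```text
t: 8.65
tool_pos: [0.5956, -0.1947, 0.1599]
orientation: [3.139, -0.099, 0.005]
force: [-0.2, 0.3, -0.6]
opening: 0.0216
gripper_force: 0.0
t: 9.48
tool_pos: [0.4875, -0.1532, 0.0431]
orientation: [-3.14, 0.1, 0.001]
force: [-0.6, -0.6, 1.2]
opening: 0.0002
gripper_force: 0.0
```

```bash
python3 -m inch '[0,0,-3,0,0,0,0,-6,0,0,0,0,-8,0,0,0,0,-9,0,0,0,0,-9,0,0]'
python3 -m inch '[0,0,-0.5,0,0,0,0,-1,0,0,0,0,-1,0,0]'
```

```text
t: 9.9
tool_pos: [0.4875, -0.1532, 0.0341]
orientation: [3.14, -0.1, 0.0]
force: [-1.0, 0.2, 0.1]
opening: 0.0002
gripper_force: 0.0
t: 10.15
tool_pos: [0.4876, -0.1533, 0.0332]
orientation: [3.14, -0.099, 0.001]
force: [0.1, 0.3, 1.3]
opening: 0.0005
gripper_force: 0.8
```

```bash
python3 -m inch '[0,0,-0.5,0,0,0,0,-1,0,0,0,0,-1,0,0]'
```

```text
t: 10.4
tool_pos: [0.4877, -0.1533, 0.0325]
orientation: [3.14, -0.1, 0.001]
force: [-3.0, 1.3, 5.9]
opening: 0.0004
gripper_force: 3.0
```

```bash
python3 -m inch '[0,0,-0.5,0,0,0,0,-1,0,0,0,0,-1,0,0,0,0,-1,0,0]'
```

```text
t: 10.73
tool_pos: [0.4877, -0.1533, 0.0322]
orientation: [3.14, -0.099, 0.0]
force: [-5.6, 2.3, 13.5]
opening: 0.0005
gripper_force: 6.5
```

```bash
python3 -m inch '[0,0,3,0,0,0,-2.5,4,0,0,0,-2.5,2,0,0,0,-2.5,1,0,0,0,-2.5,0,0,0,0,-2.5,-0.5,0,0,0,-2.5,-0.5,0,0,0,-2.5,-0.5,0,0]'
```

```text
t: 11.4
tool_pos: [0.488, -0.1562, 0.0322]
orientation: [3.139, -0.1, 0.001]
force: [-6.8, 2.2, 18.9]
opening: 0.0002
gripper_force: 9.3
```

```bash
python3 -m inch '[0,0,40,0,0,0,0,80,0,0,0,0,120,5,20,0,0,160,12,40,0,0,200,19,60,0,20,240,26,80,10,50,270,33,100,25,85,290,40,100,45,120,290,47,100,65,155,290,54,100]'
python3 -m inch '[20,40,0,7,100,40,80,0,14,100,60,118,0,21,100,62,126,-20,28,100,62,126,-30,35,100,62,126,-30,37,100,62,126,-30,37,100]'
python3 - <<'E'
from h import *
print(tool()); i,K,E=cam("wrist"); cv2.imwrite("pics/w3.png",i); np.savez("w3.npz",K=K,E=E)
E
```

```text
t: 12.23
tool_pos: [0.5526, -0.0016, 0.3231]
orientation: [2.838, 1.343, 0.006]
force: [-0.2, -0.4, -1.0]
opening: 0.049
gripper_force: 0.0
t: 12.82
tool_pos: [0.6125, 0.1237, 0.2879]
orientation: [-2.267, -2.171, 0.005]
force: [0.0, -0.5, -0.6]
opening: 0.0919
gripper_force: 0.0
(array([0.6125, 0.1237, 0.2879]), 'y-axis deg -2.5', array([ 0.117,  0.184,  1.304, -0.   ,  1.658,  0.16 ]))
```

View pics/w3.png

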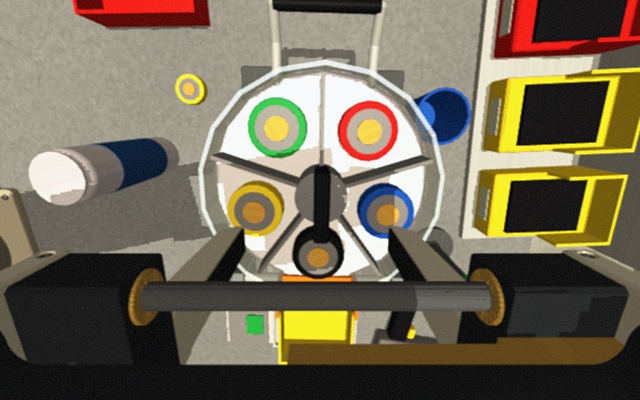

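The wrist view shows the wing from (322,165) to (320,240), the bar at (272–384, 6), red at (369,130), green at (277,127), and the bin at the spout.

```bash
python3 - <<'E'
from h import *
d=np.load("w3.npz");K,E=d["K"],d["E"]
P=lambda u,v,z:px2w(K,E,(u,v),z)[:2].round(4)
print("wing",P(322,165,.233),P(320.5,241,.233),"bar",P(272,6,.16),P(384,6,.16))
for n,q in dict(red=(369,131),green=(277,128),blue=(386,211),yel=(255,210),black=(318,256)).items(): print(n,P(*q,.169))
E
```

```text
wing [0.6184 0.1628] [0.6147 0.097 ] bar [0.5786 0.3   ] [0.6814 0.2955]
red [0.667  0.1845]
green [0.5757 0.1913]
blue [0.686  0.0998]
yel [0.5452 0.1066]
black [0.6108 0.0493]
```

```bash
python3 -m inch '[4,1,-30,-0.7,100,4,1,-60,-0.7,100,4,1,-78,-0.7,100,4,1,-84,-0.7,100,4,1,-84,-0.7,100,4,1,-84,-0.7,0,4,1,-84,-0.7,0,4,1,-84,-0.7,0,4,1,-84,-0.7,0,4,1,-84,-0.7,0]' 20
python3 -m inch '[0,0,0,0,0,0,0,0,0,0,0,0,0,0,0,0,0,0,0,0,0,0,0,0,0,0,0,0,0,0]'
```

```text
t: 13.7
tool_pos: [0.6178, 0.1242, 0.2077]
orientation: [2.284, 2.155, 0.002]
force: [-0.0, -0.1, -0.5]
opening: 0.0643
gripper_force: 0.0
t: 14.2
tool_pos: [0.6172, 0.1241, 0.2064]
orientation: [-2.285, -2.156, 0.0]
force: [-0.6, 0.5, -0.8]
opening: 0.0242
gripper_force: 0.0
```

```bash
python3 -m inch '[0,0,0,0,0,0,0,0,0,0,0,0,0,0,0,0,0,0,0,0]'
python3 -m inch '[0,0,0,-5,0,0,0,0,-12,0,0,0,0,-19,0,0,0,0,-26,0,0,0,0,-33,0,0,0,0,-40,0,0,0,0,-47,0,0,0,0,-54,0,0,0,0,-61,0,0,0,0,-67,0]'
```

```text
t: 14.53
tool_pos: [0.6167, 0.1242, 0.2064]
orientation: [-2.284, -2.155, 0.001]
force: [-5.8, -0.3, 2.0]
opening: 0.014
gripper_force: 20.0
t: 15.37
tool_pos: [0.6164, 0.1244, 0.2064]
orientation: [-3.097, -0.527, 0.003]
force: [-7.1, 0.8, 2.7]
opening: 0.014
gripper_force: 20.0
```

```bash
python3 -m inch '[0,0,0,-5,0,0,0,0,-5,0,0,0,0,-5,100,0,0,0,-5,100,0,0,0,-5,100,0,0,0,-5,100,0,0,0,-5,100,0,0,0,-5,100,0,0,0,-5,100,0,0,0,-5,100]'
python3 -m inch '[0,0,0,0,100,0,0,0,0,100,0,0,0,0,100]'
python3 -c "from h import *;print(tool())"
```

```text
t: 16.2
tool_pos: [0.6172, 0.1241, 0.2065]
orientation: [-3.116, -0.401, 0.0]
force: [0.6, 0.4, -0.7]
opening: 0.0627
gripper_force: 0.0
t: 16.45
tool_pos: [0.6173, 0.1241, 0.2065]
orientation: [-3.116, -0.401, -0.0]
force: [-0.7, 0.7, -0.1]
opening: 0.0829
gripper_force: 0.0
(array([0.6173, 0.1241, 0.2065]), 'y-axis deg -75.3', array([0.117, 0.215, 1.416, 0.   , 1.511, 1.432]))
```

```bash
python3 -m inch '[-1,0,0,7,100,-1,0,0,14,100,-1,0,0,21,100,-1,0,0,28,100,-1,0,0,35,100,-1,0,0,42,100,-1,0,0,49,100,-1,0,0,56,100,-1,0,0,63,100,-1,0,0,70,100]'
python3 -m inch '[0,0,0,7,100,0,0,0,14,100,0,0,0,21,100,0,0,0,28,100,0,0,0,35,100,0,0,0,42,100,0,0,0,49,100,0,0,0,56,100,0,0,0,63,100,0,0,0,70,100]'
python3 -m inch '[0,0,0,7,100,0,0,0,14,100,0,0,0,21,100,0,0,0,28,100,0,0,0,35,100,0,0,0,40,0,0,0,0,40,0,0,0,0,40,0,0,0,0,40,0,0,0,0,40,0]' 20
python3 -m inch '[0,0,0,0,0,0,0,0,0,0,0,0,0,0,0,0,0,0,0,0,0,0,0,0,0,0,0,0,0,0,0,0,0,0,0,0,0,0,0,0,0,0,0,0,0]'
python3 -c "from h import *;print(tool())"
```

```text
t: 17.28
tool_pos: [0.6162, 0.1241, 0.2065]
orientation: [2.316, 2.123, 0.0]
force: [-0.7, -0.8, 0.0]
opening: 0.0931
gripper_force: 0.0
t: 18.12
tool_pos: [0.6162, 0.1241, 0.2065]
orientation: [-0.68, -3.067, 0.0]
force: [-0.5, 0.2, -0.8]
opening: 0.0929
gripper_force: 0.0
t: 18.95
tool_pos: [0.6162, 0.1241, 0.2065]
orientation: [0.398, -3.116, 0.0]
force: [0.5, 0.1, 0.5]
opening: 0.0641
gripper_force: 0.0
t: 19.7
tool_pos: [0.6161, 0.1244, 0.2065]
orientation: [0.401, -3.116, -0.001]
force: [-0.7, 1.7, 0.4]
opening: 0.014
gripper_force: 20.0
(array([0.6161, 0.1244, 0.2065]), 'y-axis deg 104.7', array([ 0.117,  0.212,  1.419,  0.   ,  1.51 , -1.709]))
```

```bash
python3 -m inch '[0,0,0,-5,0,0,0,0,-12,0,0,0,0,-19,0,0,0,0,-26,0,0,0,0,-33,0,0,0,0,-40,0,0,0,0,-47,0,0,0,0,-54,0,0,0,0,-61,0,0,0,0,-68,0]'
python3 -m inch '[0,0,0,-4,0,0,0,0,-4,0,0,0,0,-4,0,0,0,0,-4,100,0,0,0,-4,100,0,0,0,-4,100,0,0,0,-4,100,0,0,0,-4,100,0,0,0,-4,100,0,0,0,-4,100]'
python3 -m inch '[0,0,0,0,100,0,0,20,0,100,0,0,55,0,100,0,0,80,0,100,0,0,80,0,100,0,0,80,0,100]'
python3 - <<'E'
from h import *
print(tool()); i,K,E=cam("wrist"); cv2.imwrite("pics/w4.png",i); np.savez("w4.npz",K=K,E=E)
E
```

```text
t: 20.53
tool_pos: [0.6164, 0.1249, 0.2065]
orientation: [-1.417, -2.804, -0.002]
force: [1.8, 2.9, 0.1]
opening: 0.0141
gripper_force: 20.0
t: 21.37
tool_pos: [0.6162, 0.124, 0.2065]
orientation: [1.507, 2.757, -0.0]
force: [-0.8, -0.7, 0.1]
opening: 0.0563
gripper_force: 0.0
t: 21.87
tool_pos: [0.6174, 0.1242, 0.2891]
orientation: [1.505, 2.753, 0.004]
force: [0.6, 0.1, -0.2]
opening: 0.092
gripper_force: 0.0
(array([0.6174, 0.1242, 0.2891]), 'y-axis deg 32.7', array([ 0.117,  0.189,  1.296, -0.   ,  1.652, -0.453]))
```

View pics/w4.png

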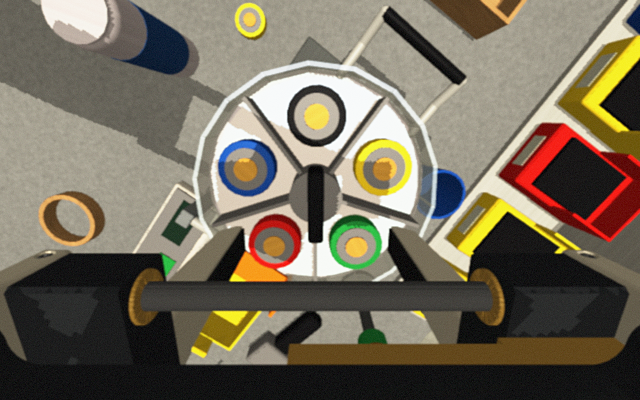

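Red (274,242) is now at the orange spout (262,270). The bar runs from (388,13) to (463,80).

```bash
python3 - <<'E'
from h import *
d=np.load("w4.npz");K,E=d["K"],d["E"]
P=lambda u,v,z=.169:px2w(K,E,(u,v),z)[:2]
pk=[P(*q) for q in((274,243),(356,243),(383,167),(316,116),(248,167))]
A=np.mean(pk,0); bar=np.array([P(388,12,.16),P(463,80,.16)]); print("axis",A,"red rel",pk[0]-A,np.degrees(np.arctan2(*(pk[0]-A)[::-1])),"bar",bar,bar.mean(0))
angs=[np.degrees(np.arctan2(*(p-A)[::-1])) for p in pk]; print(np.round(angs,1))
t=bar[1]-bar[0];print("bar ang",np.degrees(np.arctan2(t[1],t[0])))
E
```

```text
axis [0.6159622 0.1262123] red rel [-0.0057381  -0.07679411] -94.27323309729962 bar [[0.58210949 0.30374551]
 [0.67950759 0.29664351]] [0.63080854 0.30019451]
[ -94.3  -20.9   51.7  122.2 -166.4]
bar ang -4.170466946703685
```

```bash
python3 -m inch '[2,20,0,7,40,4,60,0,14,40,7,100,0,21,40,9,140,0,28,40,11,175,0,35,40,11,175,0,42,40,11,175,0,49,40,11,175,0,54,40,11,175,0,54,40,11,175,0,54,40]' 35
python3 -c "from h import *;print(tool())"
```

```text
t: 22.75
tool_pos: [0.6266, 0.2989, 0.2845]
orientation: [-0.096, -3.137, 0.002]
force: [-0.6, -0.5, -0.2]
opening: 0.0375
gripper_force: 0.0
(array([0.6266, 0.2989, 0.2845]), 'y-axis deg 86.5', array([ 0.371,  0.379,  1.079, -0.   ,  1.686, -1.138]))
```

```bash
python3 -m inch '[1,0,-35,0,40,1,0,-70,0,40,1,0,-100,0,40,1,0,-115,0,40,1,0,-130,0,40,1,0,-143,0,40,1,0,-143,0,40]'
python3 -m inch '[0,0,0,0,0,0,0,0,0,0,0,0,0,0,0,0,0,0,0,0,0,0,0,0,0,0,0,0,0,0,0,0,0,0,0]' 35
```

```text
t: 23.33
tool_pos: [0.6262, 0.298, 0.139]
orientation: [-0.095, -3.135, 0.004]
force: [-0.7, -0.4, -1.1]
opening: 0.0373
gripper_force: 0.0
t: 23.92
tool_pos: [0.629, 0.2992, 0.145]
orientation: [0.092, 3.138, 0.001]
force: [-0.8, -2.0, 6.1]
opening: 0.0108
gripper_force: 35.0
```

```bash
python3 -m inch '[0,0,0,0,30,0,0,0,0,30,0,0,0,0,30,0,0,-4,0,30,0,0,-8,0,30,0,0,-8,0,0,0,0,-8,0,0,0,0,-8,0,0,0,0,-8,0,0,0,0,-8,0,0]' 35
python3 -m inch '[0,0,0,0,0,0,0,0,0,0,0,0,0,0,0]'
```

```text
t: 24.75
tool_pos: [0.6281, 0.2991, 0.1352]
orientation: [-0.091, -3.14, 0.0]
force: [0.1, 1.2, -2.7]
opening: 0.0112
gripper_force: 35.0
t: 25.0
tool_pos: [0.6281, 0.2992, 0.1352]
orientation: [-0.091, -3.14, 0.0]
force: [0.1, 1.6, -3.8]
opening: 0.011
gripper_force: 35.0
```

```bash
python3 -m inch '[0,-2,15,0,0,0,-4,30,0,0,0,-7,45,0,0,-1,-10,59,0,0,-1,-15,74,0,0,-1,-20,88,0,0,-1,-26,102,0,0,-2,-32,115,0,0,-2,-32,115,0,0]'
python3 -c "from h import *;print(tool())"
```

```text
t: 25.75
tool_pos: [0.6257, 0.2658, 0.2546]
orientation: [0.092, 3.14, 0.0]
force: [-6.6, 2.7, -4.4]
opening: 0.0109
gripper_force: 35.0
(array([0.6257, 0.2658, 0.2546]), 'y-axis deg 86.6', array([ 0.326,  0.337,  1.185, -0.   ,  1.619, -1.186]))
```

```bash
python3 -m inch '[0,-4,7,0,0,0,-7,13,0,0,-1,-11,20,0,0,-1,-15,26,0,0,-1,-19,32,0,0,-1,-24,38,0,0,-2,-28,44,0,0,-2,-33,50,0,0,-2,-37,55,0,0,-2,-37,55,0,0]'
python3 -m inch '[0,-4,5,0,0,0,-5,7,0,0,0,-5,7,0,0,0,-5,7,0,0,0,-5,7,0,0,0,-5,7,0,0]'
python3 - <<'E'
from h import *
print(tool()); i,K,E=cam("side"); crop(i,200,120,420,290,3.5,"s2.png")
E
```

```text
t: 26.58
tool_pos: [0.6232, 0.2306, 0.3088]
orientation: [0.09, 3.14, 0.003]
force: [-7.3, 8.2, 1.3]
opening: 0.0113
gripper_force: 35.0
t: 27.08
tool_pos: [0.6229, 0.226, 0.3142]
orientation: [-0.089, -3.139, -0.003]
force: [-7.4, 7.8, -0.9]
opening: 0.0111
gripper_force: 35.0
(array([0.6229, 0.226 , 0.3142]), 'y-axis deg 86.7', array([ 0.27 ,  0.287,  1.138,  0.002,  1.717, -1.244]))
```

View pics/s2.png

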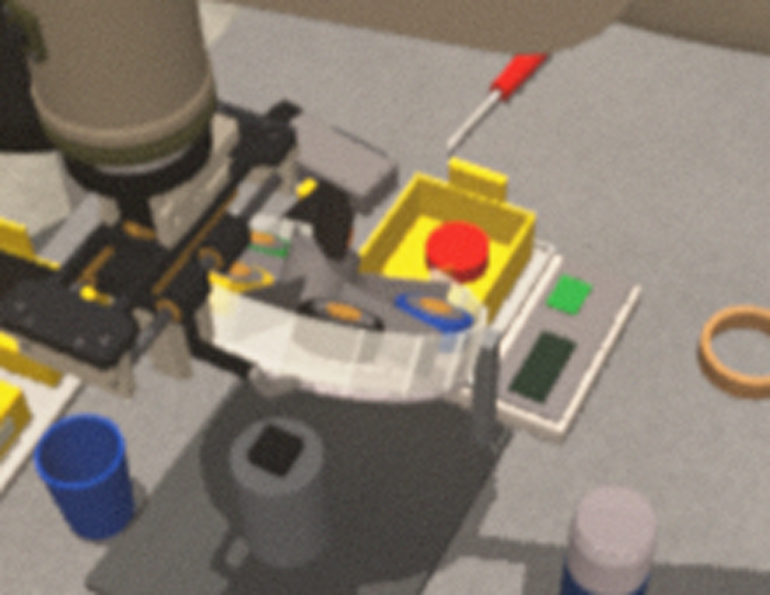

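Red lies in the bin at (457,250), and the other packs are still in the carousel. Lowering along the arc.

```bash
python3 -m inch '[0,4,-5,0,0,1,10,-12,0,0,1,19,-25,0,0,2,27,-37,0,0,2,35,-50,0,0,2,42,-63,0,0,3,49,-77,0,0,3,55,-91,0,0,3,60,-105,0,0,4,64,-119,0,0]'
python3 -m inch '[0,3,-15,0,0,0,6,-30,0,0,1,8,-42,0,0,1,9,-52,0,0,1,9,-57,0,0,1,9,-59,0,0,1,9,-59,0,0]'
```

```text
t: 27.97
tool_pos: [0.628, 0.2896, 0.1935]
orientation: [0.091, 3.14, 0.001]
force: [-5.2, 3.4, -1.6]
opening: 0.0108
gripper_force: 34.9
t: 28.55
tool_pos: [0.6287, 0.2991, 0.1358]
orientation: [-0.09, -3.14, -0.002]
force: [-8.0, 5.1, 5.7]
opening: 0.0108
gripper_force: 35.0
```

Level (TCP 0.1358 against 0.1352 when gripped). Releasing and rising.

```bash
python3 -m inch '[0,0,-0.5,0,0,0,0,-0.5,0,35,0,0,-0.5,0,35,0,0,-0.5,0,35,0,0,-0.5,0,35,0,0,-0.5,0,35,0,0,-0.5,0,35,0,0,15,0,35,0,0,50,0,35,0,0,90,0,35]'
python3 -m inch '[0,0,40,0,35,0,0,80,0,35,0,20,100,0,35,0,20,100,0,35,0,20,100,0,35,0,20,100,0,35]'
python3 - <<'E'
from h import *
print(tool()); i,K,E=cam("side"); crop(i,200,120,420,290,3.5,"s3.png")
E
```

```text
t: 29.38
tool_pos: [0.6273, 0.2972, 0.2215]
orientation: [-0.092, -3.134, 0.005]
force: [1.4, -0.2, -0.1]
opening: 0.0325
gripper_force: 0.0
t: 29.88
tool_pos: [0.6291, 0.3179, 0.3232]
orientation: [-0.091, -3.139, 0.001]
force: [0.1, 0.7, -0.7]
opening: 0.0326
gripper_force: 0.0
(array([0.6291, 0.3179, 0.3232]), 'y-axis deg 86.7', array([ 0.395,  0.414,  0.966, -0.   ,  1.763, -1.117]))
```

View pics/s3.png

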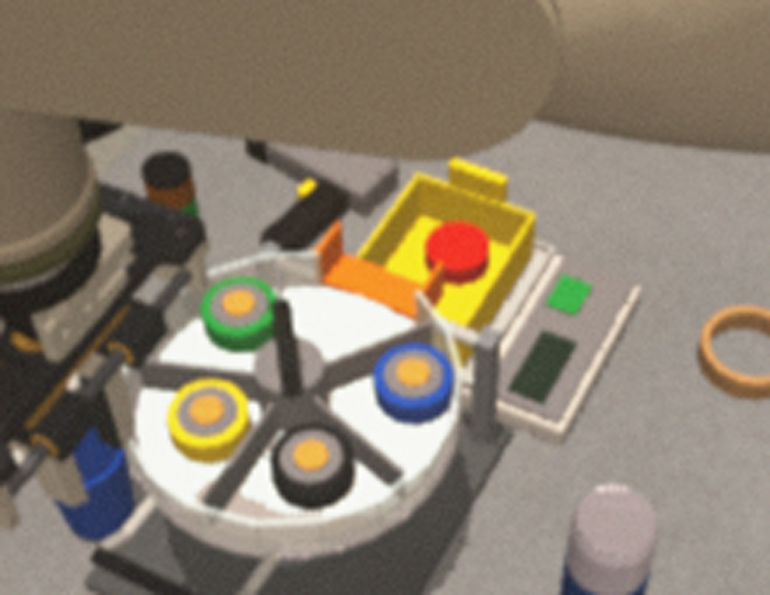

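The carousel is level with green, yellow, black and blue still in it, red is in the bin at (457,250), and the gripper is clear.

```bash
python3 -c "from plant import job;print(job.close_job())"
```

```text
the job is handed in; nothing more can be done
None
```

The job is handed in, with no verdict returned: the yellow bin was set in the pan and the tare pad pressed at about 19 N, and the last picture shows the red pack in the bin and the carousel level with the other four packs still in it.

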